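# Sound the camera foot bolts and hold the loose one's cap open

### The job

The foot for this gaming table's overhead camera post wobbles: one of the three capped bolts that hold it down has worked loose. Take the screwdriver out of the tool stand and tap down on the caps with its tip to find the bolt that gives; then lift that bolt's spring cap with the blade to well past half-way to upright and finish holding it open there with the screwdriver in the gripper, so that a mate can get a socket on the bolt. Leave the other two caps shut and do not disturb the game pieces standing around.

Things in the scene. Friction and masses are not known exactly. Their poses are not given: they have to be found in the camera images.
- stand: Wooden tool stand, fixed, 60 mm (x) by 120 mm (y), 85 mm high, three holes in a row along y in its top, 40 mm apart. The screwdriver hangs upright in the middle hole (9 to 10 mm wide); the others are empty. Origin under its centre.
- driver_handle (a point): Centre of the handle of a flat-blade screwdriver (free, about 80 g), blade down in the stand. Black round handle 95 mm long, 27 mm thick over its upper two thirds, waisted to 18 mm lower down; its foot rests on the stand's top, so this point is 132.5 mm above the table. z runs along the tool from tip to handle.
- driver_tip (a point): Tip of the screwdriver's blade, 122.5 mm from the handle's centre along the tool. The steel shaft is 6 mm thick, 75 mm long, and at first stands in the stand's hole with its whole length: pull the tool straight up by 85 mm or more to clear it.
- screwdriver: The screwdriver as a whole; origin on its axis at the handle's lower end, 47.5 mm from the handle's centre, 75 mm from the tip. z runs from tip to handle.
- foot: Foot of the camera post, a grey steel box section fixed on the table and running roughly straight away from the robot; 90 mm wide (x), 340 mm long (y), 30 mm high. Three bolts 90 mm apart along its middle, each under a spring cap; past them a 47 mm post socket, 105 mm high, 175 mm along -y. Origin under the middle bolt; x runs across to the robot's left, y along it back towards the robot.
- cap_near (a point): Centre of the top of the shut cap nearest the robot, 32 mm above the foot, 62 mm above the table; axes as the foot's; stays when the cap moves. Cap 46 x 46 mm, 22 mm deep. Its hinge axis, along y, lies 27 mm along +x, 19.5 mm below this point. A lifting tab, 20 mm wide, 3 mm thick, sticks out to the robot's right at the cap's top, 23 to 42 mm along -x; free space under it.
- cap_middle (a point): The same for the middle cap. All three look the same; which bolt is loose changes from start to start and cannot be seen. A blade leaning some 40 degrees (handle to the robot's right, tip pointing left) goes in under the tab from the right and lifts it.
- cap_far (a point): The same for the cap farthest from the robot.
- loose_bolt (a joint): How far (m) the loose bolt is pressed down, whichever of the three places it is in: 0 at rest, 0.004 at its stop. Tapped on its cap it sinks 4 mm onto its rubber washer under about 1 to 3 N and springs back; a tight bolt does not give.
- loose_cap (a joint): Opening angle (rad) of the loose bolt's cap: 0 shut, about 1.57 upright, 1.75 at its stop. A light spring (about 0.03 N m) shuts it when let go.
- tight_cap_a (a joint): Opening angle (rad) of the cap of one of the two tight bolts, 0 shut; moves as easily as the loose bolt's. To be left shut.
- tight_cap_b (a joint): The same for the other tight bolt.
- tower: Bystander: round game tower with a dome, 72 mm across, 117 mm high, to the left of the foot. Origin under its centre.
- ruin: Bystander: stone ruin on a 110 x 90 mm base, 95 mm high, to the left of the foot. Origin under its centre.
- crates: Bystander: cluster of three game crates, about 70 x 40 mm, 56 mm high, beyond the tool stand. Origin under its largest crate.
Things that resemble listed ones, but are neither listed nor needed, are in the scene too. There is more than one size of the screwdriver; the job needs the largest.

How it is judged:
By the outcome, as a careful person would: the job done as asked, in the order asked, and still so for the second after the job is handed in, while the arm keeps its last pose, push and grip.
It also fails if it takes over 54 s, if anything falls off the work surface, if the arm or the gripper's body presses on something with over 40 N, if the wrist force passes 120 N, or if a joint passes its speed limit or range.

### The arm

A 6-joint arm with a two-finger parallel gripper is mounted at the origin on the work surface. World frame = base frame: x ahead of the robot, y to its left, z up, the work surface at z = 0. Lengths are in mm, angles in rad, forces in N, time in s.
With the tool pointing down it reaches from about 375 to 900 mm from the base axis. Payload 3.1 kg.
Tool frame: the origin (TCP) lies at the very end of the fingers, on their centre line; the grasp point (between the pads) lies 19 mm behind it (manip.grasp_offset is the distance from the TCP to the grasp point, in mm); z points along the fingers, y is the direction in which the jaws open and shut (so a half turn about z gives the same grasp; the last joint's range is limited). The gripper opens to 87 mm and grips with 3 to 60 N. Pads are 19 mm wide; open, the fingers measure 117 mm over their backs; the gripper's body (75 mm by 190 mm) begins 51 mm behind the grasp point.
Start: joints at [-1.427, 0.527, 1.433, -0, 1.181, -0.178], TCP at [198.287, -592.688, 222.548] pointing down, gripper open.
Joint ranges: [-3.08, 3.08], [-0.75, 2.2], [0.22, 2.44], [-1.43, 4.57], [0, 2.65], [-2.85, 2.85]. Speed limits (rad/s): [2.79, 2.79, 3.14, 3.14, 3.14, 3.14].

### API

Orientations are given as a rotation vector (axis times angle).
In Python, from workcell import manip, eyes gives the robot as it stands.
- The arm moves only by the tool apply_moves, never from a script. Its argument "motion" is one flat list of numbers, 5 for each row, row after row: the opening, from -1 (shut) to 1 (fully open), so that 0 is half open, then the shift along the tool's x, y, z in m, then the turn about the tool's z in degrees. A call has 1 to 10 rows; each row is the pose to reach, as a shift and turn from the pose measured when the call began, along the tool's axes at that moment; what a row does not reach only later rows make up. A row lasts 1/10 s, in which the tool goes at most 50 mm and 8.59 degrees, less where a joint would pass 70% of its speed; a pose out of reach is approached as far as the arm can. A call with a gripper value outside its range is refused whole. The fingers move at their own pace and stop on an object; "newtons" is the grip in N (left out, the last holds). Time passes only in rows, so rows that repeat a pose let the fingers close. It gives the time, the measured TCP pose, the force and the opening at its end, in the units of the state.
- manip.get_state(): the state, without advancing time (a new reading comes with each control period).
- eyes.read_camera(name): name is "side" or "top"; returns a dict with "frame" (400x640x3 uint8, blue, green, red), "range_z" (400x640 float32, mm along the optical axis (not along the pixel's ray), 0 where there is no reading), "camera_matrix" (3x3 intrinsics, pixels), "R" (3x3) and "t" (3): a world point X has camera coordinates R X + t. Camera axes: x right, y down, z forward; pixel columns grow to the right and rows downward; lengths in mm; the calibration is good to about 2 mm. A picture is of the moment at which its call begins.
- manip.job_done(): hands the job in, once; it reports no verdict.
The state is a dict: "time_s": time; "q": joint angles; "joint_velocities": joint speeds; "joint_efforts": joint torques, N m; "eef_pos": TCP position; "ee_rot": TCP orientation; "ft_force": force on the tool from outside, world axes, zero at the start; "moment": the same for the moment, N m; "grip_width": finger opening in mm.
Only numpy, scipy, OpenCV 4.12 (cv2) and the standard library are available. Lean on these libraries where they do the work, as an engineer would, in place of code of your own. Each camera call takes 0.05 s, during which the arm holds its last target.

## Working session

There is one attempt and no reset: what is moved stays moved. The work goes in short steps, Python scripts to look and compute and a tool call to move; the robot and the scene stay as the last step left them, time stands still between calls to the robot, and variables do not carry over. Pictures are saved under pics/ and viewed, and the job is handed in when it is done.

Besides the shell and the picture viewer there is one more tool, called after ">>>" by a JSON object that holds its "method" and its "body", one argument or row to a line. apply_moves: Moves the arm, as the interface text tells. Its arguments: {"type":"object","properties":{"motion":{"type":"array"},"newtons":{"type":"number"}},"required":["motion"]}

```bash
ls; mkdir -p pics
python3 - <<'E'
from workcell import manip, eyes
import cv2,numpy as np,pickle
print(manip.get_state())
for n in("side","top"):
    d=eyes.read_camera(n); cv2.imwrite(f"pics/{n}0.png",d["frame"]); pickle.dump(d,open(f"{n}0.pkl","wb"))
    print(n,d["camera_matrix"],d["R"],d["t"],-d["R"].T@d["t"])
E
```

```text
pics
{'time_s': 0.0, 'q': array([-1.42648845e+00,  5.28463591e-01,  1.43388042e+00,  1.08465069e-05,
        1.18138385e+00, -1.78495096e-01]), 'joint_velocities': array([-0.0005039 ,  0.00058145, -0.00025817,  0.00151785,  0.00175693,
        0.00040294]), 'joint_efforts': array([-2.98668192e-04, -4.40042925e+01, -1.76594138e+01,  6.30257791e-02,
        5.83141192e-02, -1.68120514e-04]), 'eef_pos': array([ 198.19523024, -591.98607931,  221.58016987]), 'ee_rot': array([-3.09865554e+00, -5.04509629e-01, -7.30319327e-05]), 'ft_force': array([ 0.17216543, -0.11243594, -0.96549181]), 'moment': array([ 0.01748228, -0.00894904,  0.00781045]), 'grip_width': 86.98012620411119}
side [[392.4923161    0.         314.986738  ]
 [  0.         392.4923161  205.58492315]
 [  0.           0.           1.        ]] [[ 0.88860929 -0.45857663  0.00900063]
 [-0.32095185 -0.63570542 -0.70204596]
 [ 0.32766362  0.62095579 -0.71207476]] [-515.37778332  240.26078779  741.44540922] [ 292.13694326 -544.00993976  701.27740044]
top [[423.42282782   0.         316.46487535]
 [  0.         423.42282782 200.18575761]
 [  0.           0.           1.        ]] [[ 0.19572091 -0.98063856  0.00642993]
 [-0.95800984 -0.19259739 -0.21242268]
 [ 0.20954826  0.03541562 -0.97715672]] [-96.67261423 579.81886684 994.279187  ] [ 366.04355859  -18.3423085  1095.35486822]
```

View pics/side0.png

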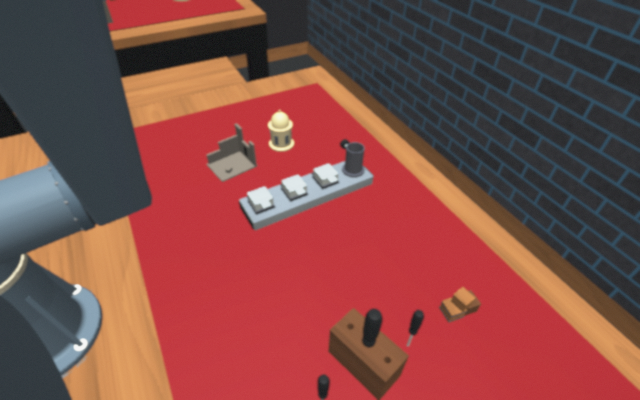

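View pics/top0.png

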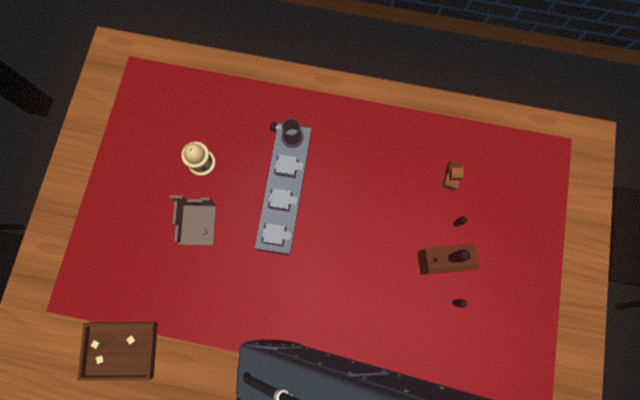

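The side view shows the stand with a driver in its middle hole, handle at (372,328). Two smaller black handles stand at (416,322) and (323,386). The foot with three light caps is at about (260–330, 170–205). In the top view the caps are at (274,234), (280,199) and (287,165), and the post is at (291,130). Next I'll enlarge these areas and measure them.

```bash
cat > h.py <<'E'
import numpy as np,cv2,pickle
def pt(d,u,v,z):  # ray to plane z
    K,R,t=d["camera_matrix"],d["R"],d["t"]; c=-R.T@t
    r=R.T@np.linalg.inv(K)@np.array([u,v,1.]); return c+r*(z-c[2])/r[2]
def proj(d,X):
    p=d["camera_matrix"]@(d["R"]@np.asarray(X,float)+d["t"]); return p[:2]/p[2]
def cloud(d):
    K,R,t=d["camera_matrix"],d["R"],d["t"]; Z=d["range_z"]; v,u=np.mgrid[:400,:640]
    P=np.stack([(u-K[0,2])*Z/K[0,0],(v-K[1,2])*Z/K[1,1],Z],-1)-t
    P=P@R; P[Z==0]=np.nan; return P
def load(n): return pickle.load(open(n,"rb"))
def zoom(f,x0,y0,x1,y1,s): return cv2.resize(f[y0:y1,x0:x1],None,fx=s,fy=s,interpolation=cv2.INTER_CUBIC)
E
python3 - <<'E'
from h import *
s=load("side0.pkl");t=load("top0.pkl")
a=zoom(s["frame"],220,140,400,240,4);cv2.imwrite("pics/sf.png",a)
cv2.imwrite("pics/ss.png",zoom(s["frame"],300,280,490,400,4))
cv2.imwrite("pics/tf.png",zoom(t["frame"],240,110,340,260,4))
cv2.imwrite("pics/ts.png",zoom(t["frame"],400,150,500,320,3.5))
E
```

```text
(no output)
```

View pics/sf.png

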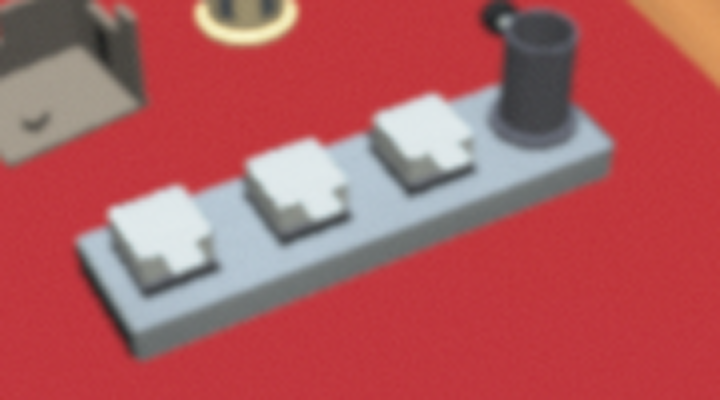

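View pics/ss.png

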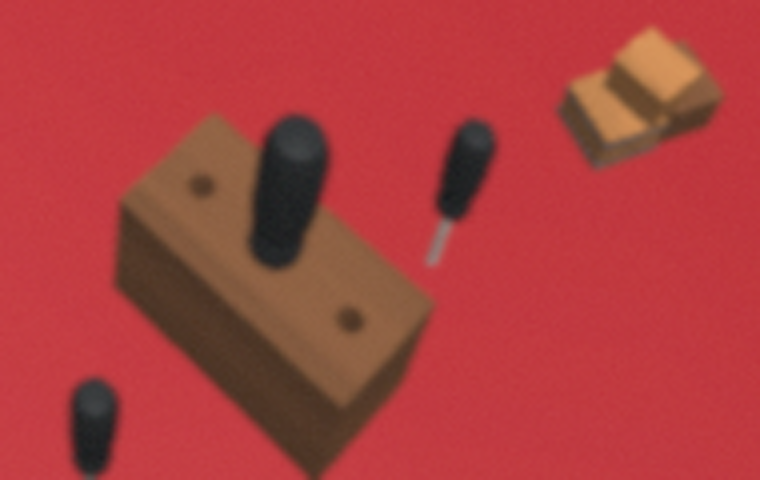

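View pics/tf.png

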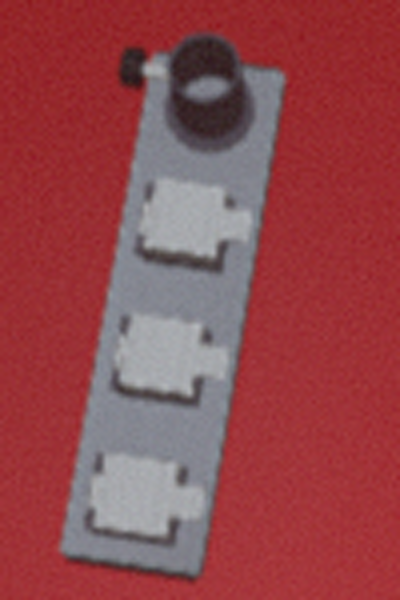

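View pics/ts.png

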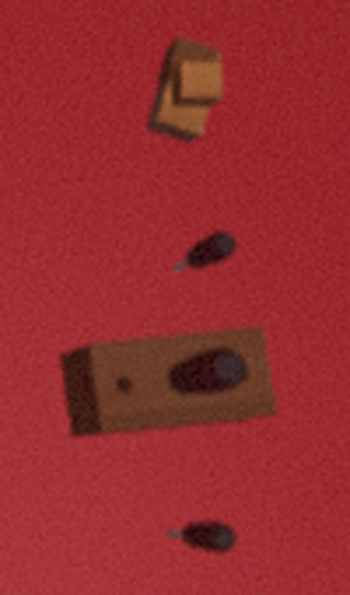

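Three black-handled drivers could be the one meant: side-view (372,328), (416,322) and (323,386). The one in the stand's middle hole at (372,328) is clearly the thickest and longest, and the enlarged crop confirms it sits in the stand. The other two are small. Next is measuring.

Run:
```python
from h import *
s=load("side0.pkl");t=load("top0.pkl")
def inreg(n,r):
    m=np.zeros((400,640),bool);m[r[1]:r[3],r[0]:r[2]]=1;return m
def rect(P):
    (c,wh,a)=cv2.minAreaRect(P[:,:2].astype(np.float32)); return np.round(c,1),np.round(wh,1),round(a,1)
for n,d,rf,rs in(("side",s,(230,130,380,230),(325,300,415,398)),("top",t,(240,110,330,260),(410,230,490,285))):
    P=cloud(d);f=d["frame"].astype(int);hsv=cv2.cvtColor(d["frame"],cv2.COLOR_BGR2HSV)
    z=P[...,2]
    m=inreg(n,rf)&(z>20)&(z<38); 
    print(n,"foot top",m.sum(),np.nanmedian(z[m]),rect(P[m]))
    m=(inreg(n,rf)&(z>54)&(z<70)&(f.min(-1)>(130 if n=="top" else 190))).astype(np.uint8)
    k,l,st,c=cv2.connectedComponentsWithStats(m)
    for i in range(1,k):
        if st[i,4]>40:
            q=P[l==i]; print(" cap",st[i],c[i].round(1),np.median(q,0).round(1),rect(q), pt(d,*c[i],62).round(1))
    m=inreg(n,rs)&(z>75)&(z<93)&(f[...,2]>f[...,0]+20)
    print(" stand",m.sum(),np.median(z[m]),rect(P[m]))
    m=inreg(n,rs)&(z>165)&(z<195)
    print(" driver top",m.sum(),np.median(P[m],0).round(1),rect(P[m]))
```

```text
side foot top 2511 27.78858674205455 (array([612.4, 214.9]), array([345.1, 304.1]), 2.0)
 cap [315 164  23  18 245] [326.4 172.4] [666.9 106.8  59.7] (array([665.7, 103. ]), array([48. , 63.1]), 0.2) [665.1 103.9  62. ]
 cap [283 175  23  19 270] [294.5 184.1] [576.7 103.9  59.7] (array([576.9,  99.7]), array([45.7, 65.1]), 2.8) [575.6 100.7  62. ]
 cap [248 187  24  21 299] [260.4 196.5] [486.8 100.6  59.7] (array([487.5,  96.4]), array([44.7, 63.5]), 2.4) [486.1  97.3  62. ]
 stand 2359 83.14746320699992 (array([ 496.8, -338.4]), array([149.2, 133.3]), 48.3)
 driver top 225 [ 505.9 -327.5  175.2] (array([ 507. , -326.3]), array([21.8, 23.2]), 17.6)
top foot top 2724 29.105765518479178 (array([615., 112.]), array([345.3,  90.9]), 2.3)
 cap [276 155  27  19 364] [288.  164.4] [665.3 109.4  61. ] (array([665.7, 104.3]), array([45.8, 65.2]), 2.5) [664.8 108.4  62. ]
 cap [270 189  27  20 381] [281.8 198.5] [575.2 106.   61.2] (array([575.5, 100.5]), array([45.6, 65.2]), 1.8) [574.9 104.8  62. ]
 cap [264 223  27  21 402] [275.5 233.7] [485.4 102.   61.1] (array([485.5,  97.1]), array([45.7, 65.3]), 2.2) [485.4 101.2  62. ]
 stand 1076 84.10976129449367 (array([ 508.2, -324.5]), array([ 60.3, 121.9]), 17.0)
 driver top 111 [ 506.5 -321.3  175.6] (array([ 506.8, -322.4]), array([23.8, 21.4]), 9.2)
```

```bash
cat >> h.py <<'E'
from scipy.spatial.transform import Rotation as Ro
def totool(st,target,yaw=None):
    R=Ro.from_rotvec(st["ee_rot"]).as_matrix(); d=R.T@(np.asarray(target)-st["eef_pos"])
    y=np.degrees(np.arctan2(R[1,0],R[0,0]))
    print("pos",st["eef_pos"].round(1),"yaw",y.round(1),"tilt",np.degrees(np.arccos(-R[2,2])).round(2),"shift_mm",d.round(1),"turn",None if yaw is None else round(-(yaw-y),1),"q",st["q"].round(2),"F",st["ft_force"].round(2),"w",round(st["grip_width"],1),"t",st["time_s"])
E
python3 - <<'E'
from h import *; from workcell import manip
totool(manip.get_state(),[507,-324,222],17)
E
```

```text
pos [ 198.2 -592.1  221.7] yaw 18.5 tilt 0.11 shift_mm [ 3.779e+02 -1.562e+02  1.000e-01] turn 1.5 q [-1.43  0.53  1.43 -0.    1.18 -0.18] F [ 0.35  0.13 -0.9 ] w 86.9 t 0.1
```

>>> {"method": "apply_moves", "body": {
  "motion": [1,0.042,-0.0174,0,0,1,0.084,-0.0347,0,0,1,0.126,-0.052,0,0,1,0.168,-0.0694,0,0,1,0.21,-0.0868,0,0,1,0.252,-0.104,0,0,1,0.294,-0.1215,0,0.5,1,0.336,-0.139,0,1,1,0.378,-0.156,0,1.5,1,0.378,-0.156,0,1.5]
}}

```text
time_s: 1.1
eef_pos: [510.6, -319.8, 221.7]
ee_rot: [-3.102, -0.473, -0.002]
ft_force: [-1.3, -0.5, -0.3]
grip_width: 86.9
```

Run:
```python
from h import *; from workcell import manip,eyes
d=eyes.read_camera("top"); cv2.imwrite("pics/t1.png",zoom(d["frame"],380,150,540,320,3.5)); 
d=eyes.read_camera("side"); cv2.imwrite("pics/s1.png",d["frame"]); 
totool(manip.get_state(),[507,-324,121],17)
```

```text
pos [ 507.5 -323.   221.6] yaw 17.2 tilt 0.16 shift_mm [ -0.7   1.  100.6] turn 0.2 q [-0.75  0.5   1.49  0.    1.15  0.52] F [-0.12 -0.81 -0.8 ] w 87.3 t 1.2
```

View pics/s1.png

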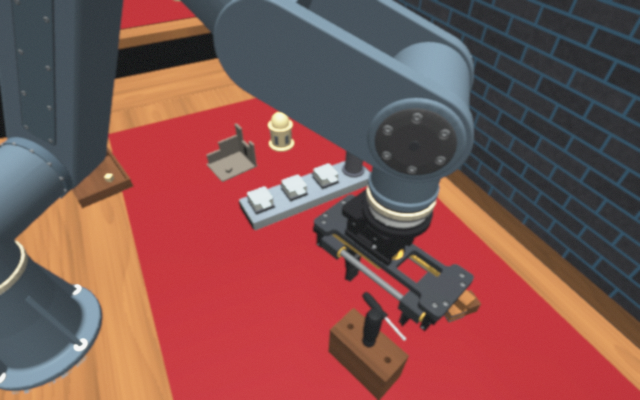

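Run:
```python
from h import *
f=cv2.imread("pics/s1.png"); cv2.imwrite("pics/s1z.png",zoom(f,290,220,490,370,4))
```

```text
(no output)
```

View pics/s1z.png

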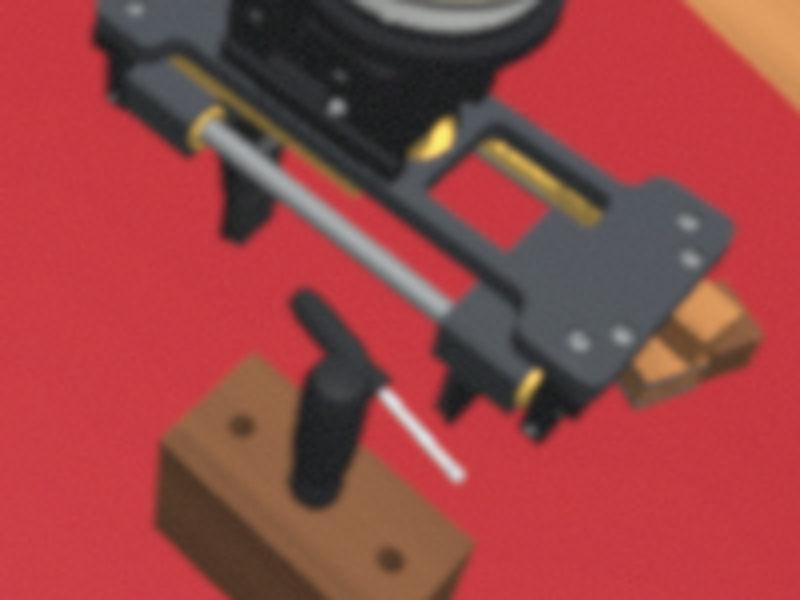

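View pics/t1.png

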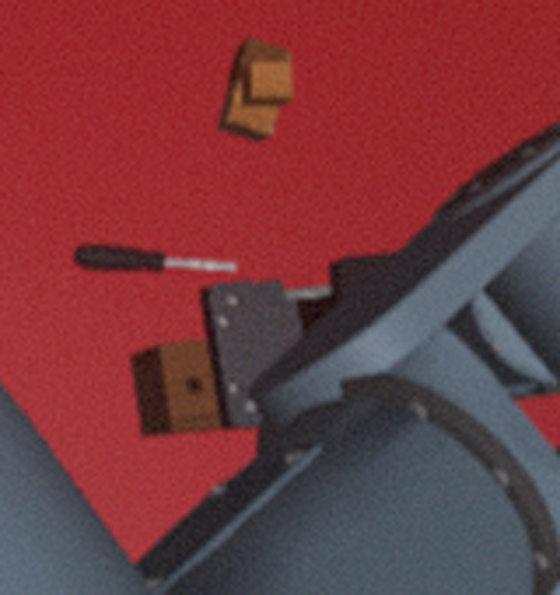

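The far small driver has fallen over on the table beside the stand: the top crop shows it lying flat. It isn't listed or needed, the TCP passed at 222 mm, and it doesn't block the stand. Now I'll descend on the large one and grip it.

>>> {"method": "apply_moves", "body": {
  "motion": [1,-0.0005,0.001,0.04,0,1,-0.0005,0.001,0.08,0,1,-0.0005,0.001,0.1,0,1,-0.0005,0.001,0.1005,0,-1,-0.0005,0.001,0.1005,0,-1,-0.0005,0.001,0.1005,0,-1,-0.0005,0.001,0.1005,0,-1,-0.0005,0.001,0.1005,0,-1,-0.0005,0.001,0.1005,0,-1,-0.0005,0.001,0.1005,0],
  "newtons": 40
}}

```text
time_s: 2.2
eef_pos: [507.4, -324.0, 121.5]
ee_rot: [-3.105, -0.469, 0.001]
ft_force: [0.0, -0.1, -0.9]
grip_width: 47.0
```

>>> {"method": "apply_moves", "body": {
  "motion": [-1,0,0,0,0,-1,0,0,0,0,-1,0,0,0,0,-1,0,0,0,0,-1,0,0,0,0,-1,0,0,0,0],
  "newtons": 40
}}

```text
time_s: 2.8
eef_pos: [507.4, -324.0, 121.6]
ee_rot: [-3.105, -0.469, 0.001]
ft_force: [-1.2, 0.6, 1.0]
grip_width: 25.7
```

>>> {"method": "apply_moves", "body": {
  "motion": [-1,0,0,0,0,-1,0,0,-0.025,0,-1,0,0,-0.05,0,-1,0,0,-0.075,0,-1,0,0,-0.1,0,-1,0,0,-0.125,0,-1,0,0,-0.13,0,-1,0,0,-0.13,0],
  "newtons": 60
}}

```text
time_s: 3.6
eef_pos: [507.7, -324.4, 251.9]
ee_rot: [-3.106, -0.469, -0.0]
ft_force: [0.9, 0.3, -1.0]
grip_width: 25.5
```

Run:
```python
from h import *; from workcell import manip,eyes
d=eyes.read_camera("side"); cv2.imwrite("pics/s2.png",zoom(d["frame"],290,150,490,370,3)); pickle.dump(d,open("s2.pkl","wb"))
totool(manip.get_state(),[486,106,230],92.2)
```

```text
pos [ 507.  -323.8  250.7] yaw 17.2 tilt 0.18 shift_mm [ 106.8 -416.8   21.9] turn -75.0 q [-0.75  0.47  1.46  0.    1.22  0.52] F [ 0.18 -0.36 -1.41] w 25.6 t 3.65
```

View pics/s2.png

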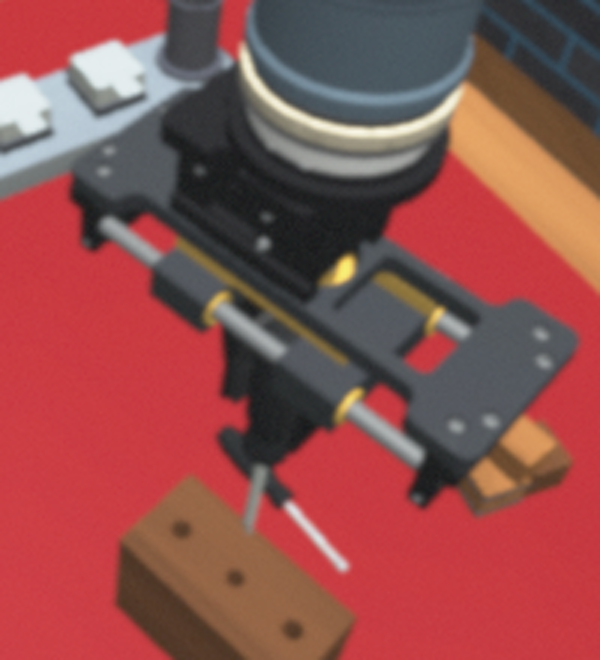

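>>> {"method": "apply_moves", "body": {
  "motion": [-1,0.0107,-0.0417,0,-7.5,-1,0.0214,-0.0834,0,-15,-1,0.032,-0.125,0,-22.5,-1,0.0427,-0.1667,0,-30,-1,0.0534,-0.2084,0,-37.5,-1,0.064,-0.25,0,-45,-1,0.0747,-0.2918,0,-52.5,-1,0.0854,-0.3334,0,-60,-1,0.0961,-0.3751,0,-67.5,-1,0.1068,-0.4168,0,-75]
}}

```text
time_s: 4.65
eef_pos: [484.4, 107.6, 250.0]
ee_rot: [-2.169, -2.265, 0.003]
ft_force: [1.2, -0.5, -1.3]
grip_width: 25.0
```

>>> {"method": "apply_moves", "body": {
  "motion": [-1,0,0,0,0,-1,0,0,0,0]
}}

```text
time_s: 4.85
eef_pos: [482.9, 108.4, 248.3]
ee_rot: [-2.165, -2.265, 0.008]
ft_force: [0.4, -0.9, -1.2]
grip_width: 25.6
```

Run:
```python
from h import *; from workcell import manip,eyes
totool(manip.get_state(),[486.1,106.3,185],92.2)
d=eyes.read_camera("side"); cv2.imwrite("pics/s3.png",zoom(d["frame"],150,60,350,230,4)); pickle.dump(d,open("s3.pkl","wb"))
```

```text
pos [482.9 108.4 248.3] yaw 92.6 tilt 0.57 shift_mm [-2.4  3.7 63.3] turn 0.4 q [-0.01  0.32  1.71  0.    1.11 -0.05] F [ 0.44 -0.92 -1.18] w 25.6 t 4.85
```

View pics/s3.png

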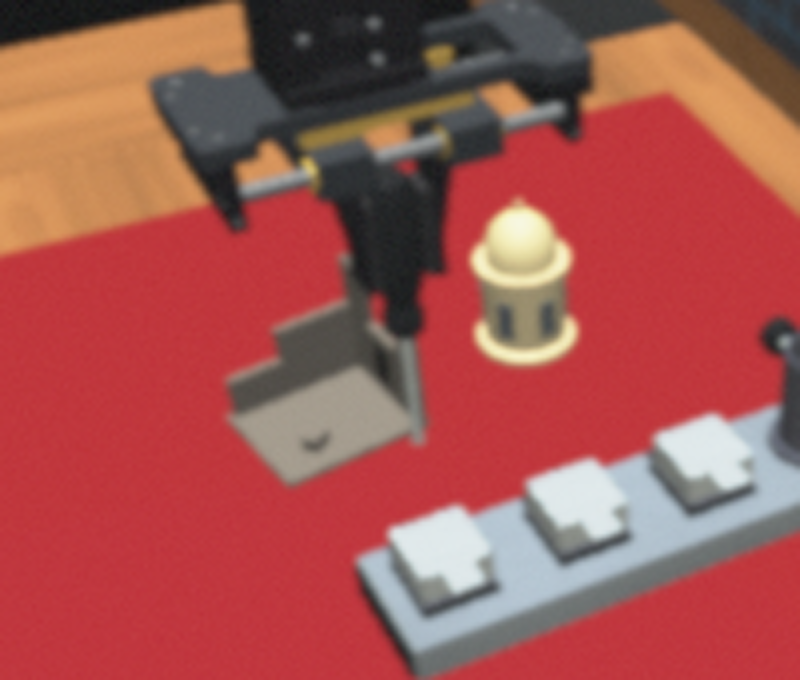

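Run:
```python
from h import *; from workcell import manip
d=load("s3.pkl")
print(proj(d,[482.9,108.4,137.3]),pt(d,254.5,170,137.3))
totool(manip.get_state(),[486.1,106.3,185],92.2)
```

```text
[254.14433254 169.44845214] [482.92020897 106.2817141  137.3       ]
pos [483.6 107.4 248.7] yaw 92.5 tilt 0.5 shift_mm [-1.3  3.  63.6] turn 0.3 q [-0.01  0.32  1.71  0.    1.11 -0.05] F [ 0.2  -1.2  -0.66] w 25.7 t 4.9
```

>>> {"method": "apply_moves", "body": {
  "motion": [-1,-0.001,0.002,0.03,0,-1,-0.001,0.002,0.055,0,-1,-0.001,0.002,0.065,0,-1,-0.001,0.002,0.07,0,-1,-0.001,0.002,0.07,0,-1,-0.001,0.002,0.07,0]
}}

```text
time_s: 5.5
eef_pos: [485.9, 106.1, 179.4]
ee_rot: [-2.17, -2.263, 0.005]
ft_force: [0.5, 0.4, -0.7]
grip_width: 25.9
```

>>> {"method": "apply_moves", "body": {
  "motion": [-1,0,0,0.001,0,-1,0,0,0.002,0,-1,0,0,0.002,0]
}}

```text
time_s: 5.8
eef_pos: [486.1, 106.2, 177.8]
ee_rot: [-2.17, -2.264, 0.004]
ft_force: [-0.1, 0.2, -1.5]
grip_width: 25.3
```

>>> {"method": "apply_moves", "body": {
  "motion": [-1,0,0,0.001,0,-1,0,0,0.002,0,-1,0,0,0.002,0]
}}

```text
time_s: 6.1
eef_pos: [485.9, 106.3, 175.7]
ee_rot: [-2.17, -2.264, 0.005]
ft_force: [-0.8, 0.3, -1.0]
grip_width: 25.2
```

>>> {"method": "apply_moves", "body": {
  "motion": [-1,0,0,0.001,0,-1,0,0,0.002,0,-1,0,0,0.002,0]
}}

```text
time_s: 6.4
eef_pos: [485.9, 106.3, 173.6]
ee_rot: [-2.17, -2.264, 0.005]
ft_force: [-0.5, 0.1, -0.6]
grip_width: 25.5
```

>>> {"method": "apply_moves", "body": {
  "motion": [-1,0,0,0.001,0,-1,0,0,0.001,0]
}}

```text
time_s: 6.6
eef_pos: [486.0, 106.2, 173.0]
ee_rot: [-2.17, -2.264, 0.005]
ft_force: [-0.9, -0.2, 4.9]
grip_width: 25.4
```

>>> {"method": "apply_moves", "body": {
  "motion": [-1,0,0,0.001,0,-1,0,0,0.001,0]
}}

```text
time_s: 6.8
eef_pos: [486.1, 106.2, 172.7]
ee_rot: [-2.17, -2.265, 0.005]
ft_force: [-1.5, -0.7, 6.5]
grip_width: 25.5
```

>>> {"method": "apply_moves", "body": {
  "motion": [-1,0,0,0.001,0,-1,0,0,0.001,0]
}}

```text
time_s: 7.0
eef_pos: [486.1, 106.2, 172.6]
ee_rot: [-2.17, -2.265, 0.004]
ft_force: [-1.3, -0.4, 7.9]
grip_width: 25.6
```

Near cap: hard contact at TCP z≈173 and 8 N with no travel, so that bolt is tight. Next is the middle cap.

Run:
```python
from h import *; from workcell import manip
totool(manip.get_state(),[575.8,109.6,180],92.2)
```

```text
pos [486.1 106.2 172.6] yaw 92.5 tilt 0.31 shift_mm [-0.4 89.7 -7.9] turn 0.3 q [-0.01  0.43  1.8   0.    0.92 -0.05] F [-1.27 -0.38  7.86] w 25.6 t 7.0
```

>>> {"method": "apply_moves", "body": {
  "motion": [-1,0,0,-0.02,0,-1,0,0.03,-0.02,0,-1,0,0.06,-0.02,0,-1,0,0.09,-0.02,0,-1,0,0.09,-0.01,0,-1,0,0.09,-0.004,0,-1,0,0.09,-0.003,0,-1,0,0.09,-0.003,0]
}}

```text
time_s: 7.8
eef_pos: [574.4, 110.1, 174.4]
ee_rot: [-2.169, -2.264, 0.007]
ft_force: [-0.7, 0.0, -1.1]
grip_width: 25.9
```

>>> {"method": "apply_moves", "body": {
  "motion": [-1,0,0,0.001,0,-1,0,0,0.001,0]
}}

```text
time_s: 8.0
eef_pos: [573.8, 110.2, 173.6]
ee_rot: [-2.168, -2.264, 0.007]
ft_force: [-0.3, -1.1, -1.1]
grip_width: 25.6
```

>>> {"method": "apply_moves", "body": {
  "motion": [-1,0,0,0.001,0,-1,0,0,0.001,0]
}}

```text
time_s: 8.2
eef_pos: [573.9, 110.2, 173.0]
ee_rot: [-2.169, -2.264, 0.007]
ft_force: [-0.2, 0.1, 0.6]
grip_width: 25.3
```

>>> {"method": "apply_moves", "body": {
  "motion": [-1,0,0,0.001,0,-1,0,0,0.001,0]
}}

```text
time_s: 8.4
eef_pos: [573.9, 110.2, 172.2]
ee_rot: [-2.169, -2.264, 0.006]
ft_force: [-0.7, -0.3, 0.4]
grip_width: 25.5
```

>>> {"method": "apply_moves", "body": {
  "motion": [-1,0,0,0.001,0,-1,0,0,0.001,0]
}}

```text
time_s: 8.6
eef_pos: [573.9, 110.1, 171.2]
ee_rot: [-2.169, -2.264, 0.007]
ft_force: [0.6, 0.4, 0.4]
grip_width: 25.4
```

It looks soft, with about 1.5 N above the baseline over the first 2 mm. I'll keep going to find the stop.

>>> {"method": "apply_moves", "body": {
  "motion": [-1,0,0,0.001,0,-1,0,0,0.001,0]
}}

```text
time_s: 8.8
eef_pos: [574.0, 110.1, 170.2]
ee_rot: [-2.169, -2.264, 0.007]
ft_force: [-0.6, -0.1, 2.3]
grip_width: 25.7
```

>>> {"method": "apply_moves", "body": {
  "motion": [-1,0,0,0.001,0,-1,0,0,0.001,0]
}}

```text
time_s: 9.0
eef_pos: [574.0, 110.1, 169.2]
ee_rot: [-2.169, -2.264, 0.006]
ft_force: [-0.5, 0.0, 2.4]
grip_width: 25.4
```

>>> {"method": "apply_moves", "body": {
  "motion": [-1,0,0,0.001,0,-1,0,0,0.001,0]
}}

```text
time_s: 9.2
eef_pos: [574.1, 110.1, 168.8]
ee_rot: [-2.169, -2.265, 0.006]
ft_force: [-2.4, -1.0, 5.3]
grip_width: 25.9
```

>>> {"method": "apply_moves", "body": {
  "motion": [-1,0,0,0.001,0,-1,0,0,0.001,0]
}}

```text
time_s: 9.4
eef_pos: [574.1, 110.0, 168.7]
ee_rot: [-2.169, -2.265, 0.006]
ft_force: [-1.8, -0.6, 7.4]
grip_width: 25.5
```

The middle cap gave 4 mm under about 1–3 N and then hit a stop, so the middle bolt is the loose one. Gripper moves can't tilt the tool, so I'll lean the driver in the jaws by pushing its shaft sideways against the fixed stand's left upper edge.

Run:
```python
from h import *; from workcell import manip
t=load("top0.pkl"); print(pt(t,460,302,60),pt(t,453,302,0)); print(pt(t,401,222,5),pt(t,447,226,5))
totool(manip.get_state(),[484.6,-248,230],107)
```

```text
[ 411.99302414 -364.77381998   60.        ] [ 411.19698913 -367.50694618    0.        ]
[ 586.21883211 -206.49756389    5.        ] [ 599.4035144  -325.81314317    5.        ]
pos [574.1 110.  168.7] yaw 92.5 tilt 0.38 shift_mm [-353.7 -105.3  -61.1] turn -14.5 q [-0.    0.54  1.58  0.    1.02 -0.05] F [-1.81 -0.55  7.43] w 25.5 t 9.4
```

>>> {"method": "apply_moves", "body": {
  "motion": [-1,0,0,-0.03,0,-1,0,0,-0.06,0,-1,-0.044,-0.013,-0.06,-2,-1,-0.088,-0.026,-0.06,-4,-1,-0.132,-0.039,-0.06,-6,-1,-0.177,-0.052,-0.06,-8,-1,-0.221,-0.066,-0.06,-10,-1,-0.265,-0.079,-0.06,-12,-1,-0.31,-0.092,-0.06,-14,-1,-0.354,-0.105,-0.06,-14.5]
}}

```text
time_s: 10.4
eef_pos: [484.2, -249.9, 228.4]
ee_rot: [-1.865, -2.521, 0.004]
ft_force: [1.3, -0.4, -1.2]
grip_width: 25.6
```

>>> {"method": "apply_moves", "body": {
  "motion": [-1,0,0,0.02,0,-1,0,0,0.02,0]
}}

```text
time_s: 10.6
eef_pos: [481.9, -250.2, 205.9]
ee_rot: [-1.866, -2.513, 0.004]
ft_force: [-0.5, 1.2, -2.0]
grip_width: 25.4
```

Run:
```python
from h import *; from workcell import manip,eyes
totool(manip.get_state(),[484.6,-248,143],107)
d=eyes.read_camera("side"); cv2.imwrite("pics/s4.png",zoom(d["frame"],240,200,440,400,3.)); pickle.dump(d,open("s4.pkl","wb"))
```

```text
pos [ 481.9 -250.2  205.9] yaw 106.8 tilt 0.7 shift_mm [ 0.9  3.8 62.9] turn -0.2 q [-0.68  0.44  1.65 -0.    1.06 -0.98] F [-0.49  1.19 -2.04] w 25.4 t 10.6
```

View pics/s4.png

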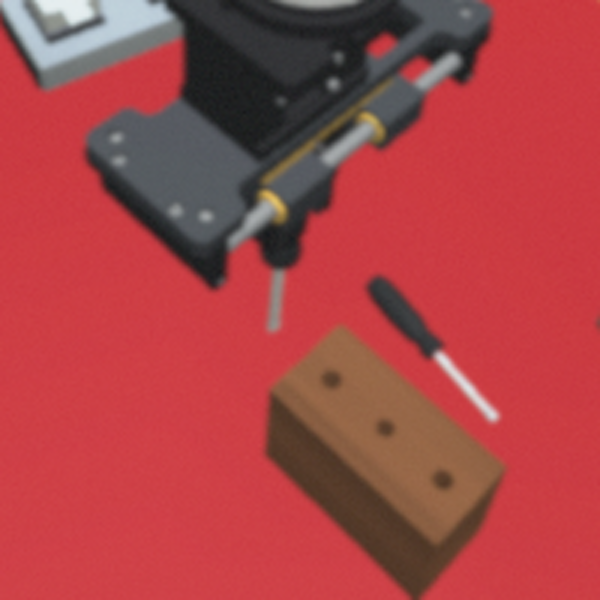

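>>> {"method": "apply_moves", "body": {
  "motion": [-1,0.001,0.004,0.03,0,-1,0.001,0.004,0.055,0,-1,0.001,0.004,0.063,0,-1,0.001,0.004,0.063,0,-1,0.001,0.004,0.063,0],
  "newtons": 12
}}

```text
time_s: 11.15
eef_pos: [486.5, -246.8, 144.9]
ee_rot: [-1.864, -2.518, 0.004]
ft_force: [-0.1, 1.1, -0.5]
grip_width: 25.9
```

>>> {"method": "apply_moves", "body": {
  "motion": [-1,-0.01,0,0,0,-1,-0.015,0,0,0,-1,-0.02,0,0,0,-1,-0.025,0,0,0,-1,-0.03,0,0,0,-1,-0.03,0,0,0]
}}

```text
time_s: 11.75
eef_pos: [495.2, -275.9, 144.5]
ee_rot: [-1.864, -2.517, 0.003]
ft_force: [0.5, 1.4, -0.9]
grip_width: 26.1
```

Run:
```python
from h import *; from workcell import manip,eyes
totool(manip.get_state(),[484.6,-248,143],107)
d=eyes.read_camera("side"); cv2.imwrite("pics/s5.png",zoom(d["frame"],240,200,440,400,3.)); pickle.dump(d,open("s5.pkl","wb"))
```

```text
pos [ 495.2 -275.9  144.5] yaw 106.9 tilt 0.56 shift_mm [29.8 -2.   1.7] turn -0.1 q [-0.7   0.56  1.65 -0.    0.95 -1.  ] F [ 0.46  1.41 -0.88] w 26.1 t 11.75
```

View pics/s5.png

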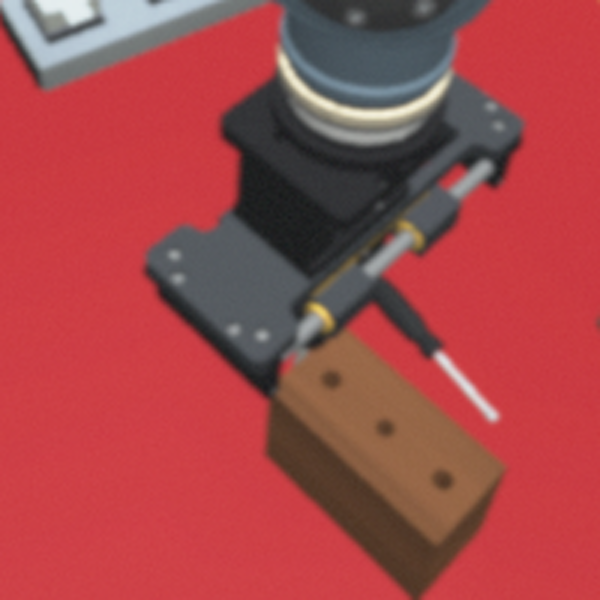

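>>> {"method": "apply_moves", "body": {
  "motion": [-1,-0.008,0,0,0,-1,-0.016,0,0,0,-1,-0.024,0,0,0,-1,-0.032,0,0,0,-1,-0.04,0,0,0,-1,-0.047,0,0,0,-1,-0.053,0,0,0,-1,-0.054,0,0,0]
}}

```text
time_s: 12.6
eef_pos: [511.6, -329.1, 144.5]
ee_rot: [-1.866, -2.519, 0.005]
ft_force: [1.1, -0.1, -0.2]
grip_width: 25.7
```

>>> {"method": "apply_moves", "body": {
  "motion": [-1,0,0,0,0,-1,0,0,0,0,-1,0,0,-0.04,0,-1,0,0,-0.08,0,-1,0,0,-0.1,0,-1,0,0,-0.1,0],
  "newtons": 40
}}

```text
time_s: 13.2
eef_pos: [514.3, -330.9, 248.5]
ee_rot: [1.868, 2.523, -0.007]
ft_force: [0.8, 0.9, -1.1]
grip_width: 25.3
```

Run:
```python
from h import *; from workcell import manip,eyes
totool(manip.get_state(),[560,-100,243],92.3)
d=eyes.read_camera("side"); cv2.imwrite("pics/s6.png",zoom(d["frame"],240,200,440,400,3.)); pickle.dump(d,open("s6.pkl","wb"))
```

```text
pos [ 514.3 -330.9  248.5] yaw 107.0 tilt 0.28 shift_mm [207.5 111.1   4.4] turn 14.7 q [-0.75  0.48  1.44 -0.    1.22 -1.05] F [ 0.76  0.92 -1.09] w 25.3 t 13.2
```

View pics/s6.png

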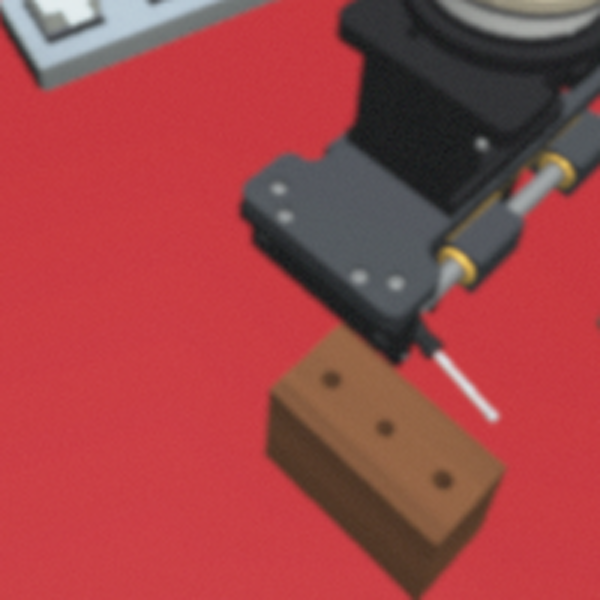

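>>> {"method": "apply_moves", "body": {
  "motion": [-1,0.042,0.022,0,3,-1,0.083,0.044,0,6,-1,0.125,0.066,0,9,-1,0.166,0.088,0,12,-1,0.207,0.111,0,14.7,-1,0.207,0.111,0,14.7,-1,0.207,0.111,0,14.7],
  "newtons": 60
}}

```text
time_s: 13.95
eef_pos: [557.8, -98.0, 243.6]
ee_rot: [-2.17, -2.265, 0.01]
ft_force: [-0.0, -0.3, -0.6]
grip_width: 25.2
```

Run:
```python
from h import *; from workcell import manip,eyes
totool(manip.get_state(),[576,-60,203],92.3)
d=eyes.read_camera("side"); cv2.imwrite("pics/s7.png",zoom(d["frame"],220,120,420,300,4)); pickle.dump(d,open("s7.pkl","wb"))
d=eyes.read_camera("top"); cv2.imwrite("pics/t7.png",zoom(d["frame"],240,100,440,280,4)); pickle.dump(d,open("t7.pkl","wb"))
```

```text
pos [557.8 -98.  243.6] yaw 92.5 tilt 0.46 shift_mm [37.2 20.1 40.4] turn 0.2 q [-0.37  0.43  1.55 -0.    1.17 -0.41] F [-0.04 -0.26 -0.63] w 25.2 t 13.95
```

View pics/s7.png

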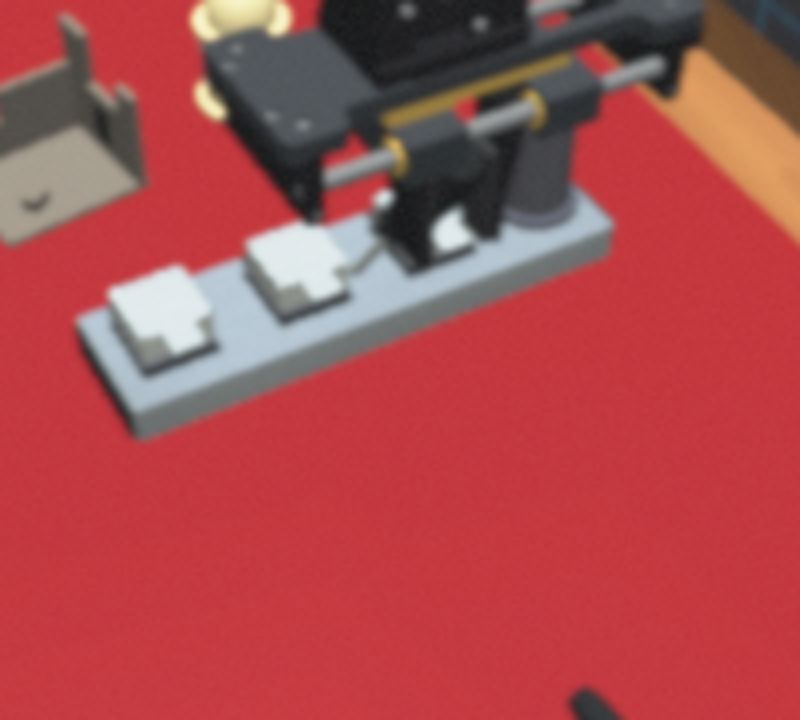

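View pics/t7.png

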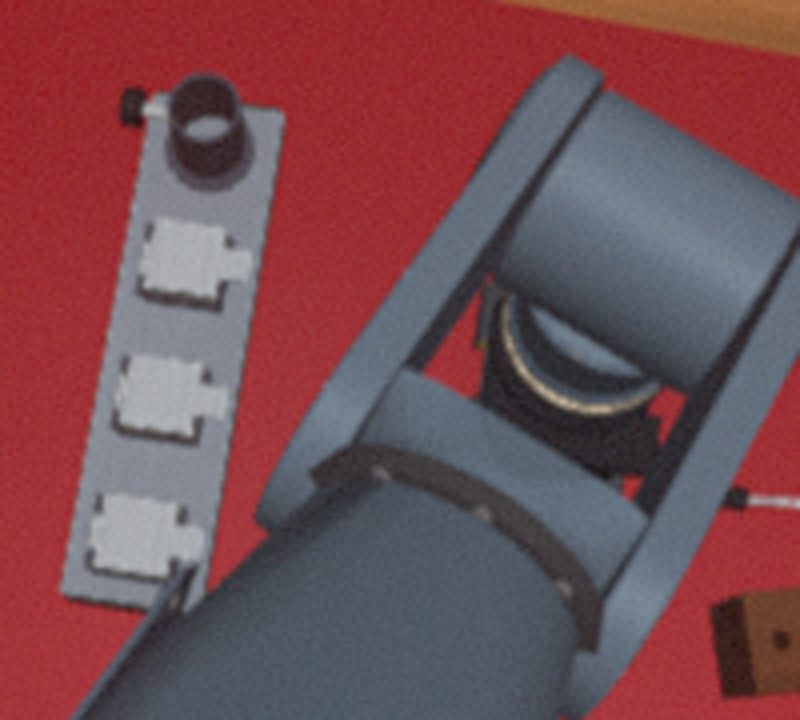

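```bash
cat >> h.py <<'E'
def tipplane(d,u,v,tcp,yaw):
    K,R,t=d["camera_matrix"],d["R"],d["t"]; c=-R.T@t; r=R.T@np.linalg.inv(K)@np.array([u,v,1.])
    a=np.radians(yaw); n=np.array([np.sin(a),-np.cos(a),0]); k=n@(np.asarray(tcp)-c)/(n@r); X=c+k*r
    ax=np.array([np.cos(a),np.sin(a),0]); g=np.asarray(tcp)+[0,0,19]
    v=X-g; print("X",X.round(1),"rel grasp along x",round(v@ax,1),"z",round(v[2],1),"len",round(np.hypot(v@ax,v[2]),1),"lean",np.degrees(np.arctan2(v@ax,-v[2])).round(1)); return X
E
python3 - <<'E'
from h import *
d=load("s7.pkl")
tipplane(d,220+352/4,120+271/4,[557.8,-98,243.6],92.5)
tipplane(d,220+384/4,120+242/4,[557.8,-98,243.6],92.5)
cv2.imwrite("pics/s7z.png",zoom(d["frame"],295,160,345,195,14))
E
```

```text
X [554.2 -15.7 155.1] rel grasp along x 82.3 z -107.5 len 135.4 lean 37.4
X [555.6 -47.6 199.7] rel grasp along x 50.5 z -62.9 len 80.6 lean 38.8
```

View pics/s7z.png

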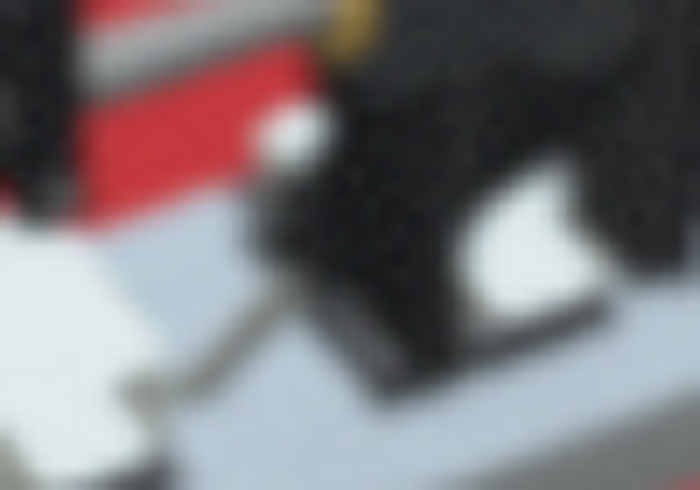

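Run:
```python
from h import *
d=load("s7.pkl")
for p in((122,388),(165,392),(280,290)): tipplane(d,295+p[0]/14,160+p[1]/14,[557.8,-98,243.6],92.5)
```

```text
X [553.4   2.9 140.1] rel grasp along x 101.0 z -122.5 len 158.7 lean 39.5
X [554.  -10.6 150.2] rel grasp along x 87.5 z -112.4 len 142.5 lean 37.9
X [555.4 -43.8 196.2] rel grasp along x 54.3 z -66.4 len 85.7 lean 39.3
```

```bash
cat >> h.py <<'E'
C=np.array([575.8,109.6]); FX=np.array([-.0385,.9993])
def tcp_for_tip(xf,z,off=(81,101.5)):  # tip pos in foot x / z -> TCP world ; off: grasp->tip along x, and down
    p=C+FX*(xf-off[0]); return np.array([p[0],p[1],z+off[1]-19])
E
python3 - <<'E'
from h import *; from workcell import manip
t=tcp_for_tip(-75,45); print(t)
totool(manip.get_state(),t,92.2)
def theta(tip,phi=39):
    a=np.radians(phi); sd=np.array([-np.sin(a),np.cos(a)]); sn=np.array([np.cos(a),np.sin(a)]); h=np.array([27,42.5])
    for th in np.radians(np.arange(0,100,.25)):
        n=np.array([np.sin(th),np.cos(th)]);o=np.array([-np.cos(th),np.sin(th)])
        E=h+16.5*n+69*o
        ok1=(E-tip)@sn>=3 or (E-tip)@sd<0
        ok2=(tip-h)@n<=16.5 or (tip-h)@o>69
        if ok1 and ok2: return np.degrees(th),(tip-h)@o
h=np.array([27,42.5])
for tip in([-33,38],[-33,45],[-33,52],[-33,59]): print(tip,theta(np.array(tip)))
for tn in range(10,95,10):
    th=np.radians(tn);tip=h+16.5*np.array([np.sin(th),np.cos(th)])+60*np.array([-np.cos(th),np.sin(th)]); print(tn,tip.round(1),theta(tip))
E
```

```text
[581.806  -46.2908 127.5   ]
pos [ 558.1 -100.1  244.2] yaw 92.2 tilt 0.39 shift_mm [ 52.9  26.5 116.5] turn 0.0 q [-0.37  0.43  1.55 -0.    1.17 -0.41] F [-0.5   0.43 -1.42] w 25.3 t 14.05
[-33, 38] (np.float64(0.0), np.float64(60.0))
[-33, 45] (np.float64(1.25), np.float64(60.040258837380954))
[-33, 52] (np.float64(5.5), np.float64(60.63430655097286))
[-33, 59] (np.float64(9.75), np.float64(61.92763035699357))
10 [-29.2  69.2] (np.float64(18.0), np.float64(61.712440290335294))
20 [-23.7  78.5] (np.float64(26.5), np.float64(61.48216436776571))
30 [-16.7  86.8] (np.float64(35.25), np.float64(61.25807236242584))
40 [-8.4 93.7] (np.float64(44.0), np.float64(61.00482483236751))
50 [ 1.1 99.1] (np.float64(52.75), np.float64(60.72254230969921))
60 [ 11.3 102.7] (np.float64(61.50000000000001), np.float64(60.411359145613346))
70 [ 22.  104.5] (np.float64(70.25), np.float64(60.07142344644239))
80 [ 32.8 104.5] (np.float64(80.0), np.float64(59.99999999999999))
90 [ 43.5 102.5] (np.float64(90.0), np.float64(60.0))
```

>>> {"method": "apply_moves", "body": {
  "motion": [-1,0.03,0.015,0,0,-1,0.053,0.0265,0.02,0,-1,0.053,0.0265,0.05,0,-1,0.053,0.0265,0.08,0,-1,0.053,0.0265,0.11,0,-1,0.053,0.0265,0.1165,0,-1,0.053,0.0265,0.1165,0,-1,0.053,0.0265,0.1165,0]
}}

```text
time_s: 14.85
eef_pos: [582.8, -47.4, 128.5]
ee_rot: [-2.178, -2.262, 0.007]
ft_force: [-1.0, -0.0, -0.8]
grip_width: 25.5
```

Run:
```python
from h import *; from workcell import manip,eyes
st=manip.get_state()
d=eyes.read_camera("side"); cv2.imwrite("pics/s8.png",zoom(d["frame"],270,120,380,220,7)); pickle.dump((d,st),open("s8.pkl","wb"))
totool(st,tcp_for_tip(-75,45),92.2)
```

```text
pos [582.8 -47.4 128.5] yaw 92.2 tilt 0.28 shift_mm [ 1.2 -0.9  1. ] turn -0.0 q [-0.27  0.6   1.62 -0.    0.93 -0.31] F [-1.02 -0.01 -0.82] w 25.5 t 14.85
```

View pics/s8.png

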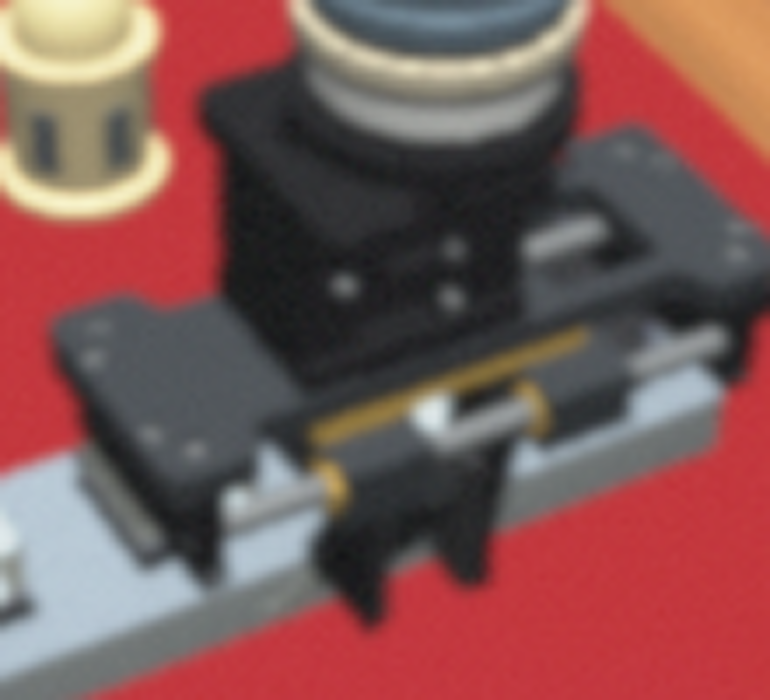

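Run:
```python
from h import *; from workcell import manip,eyes
st=manip.get_state()
d=eyes.read_camera("top"); cv2.imwrite("pics/t8.png",zoom(d["frame"],250,150,390,260,5)); pickle.dump((d,st),open("t8.pkl","wb"))
print(proj(d,[580,35,45]))
```

```text
[309.68295552 203.29241445]
```

View pics/t8.png

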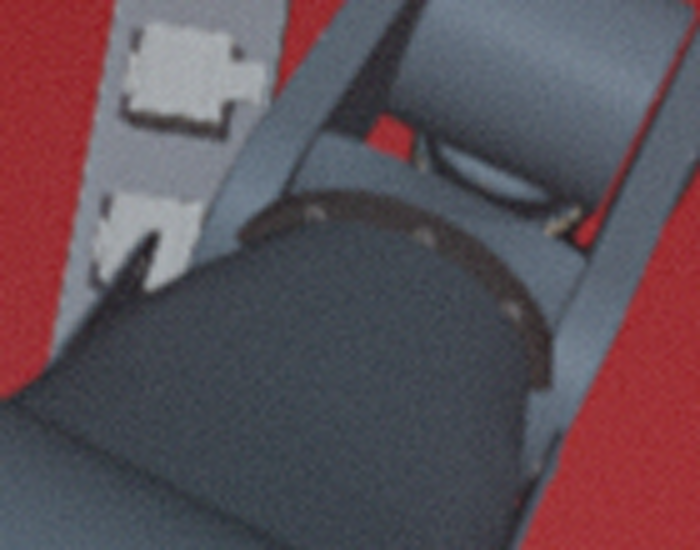

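Both views hide the tip here. I'll back off and turn so that the side camera sees the leaning tool across its plane and I can measure it.

>>> {"method": "apply_moves", "body": {
  "motion": [-1,-0.02,0,-0.02,0,-1,-0.05,0,-0.04,-8,-1,-0.08,0,-0.06,-16,-1,-0.08,0,-0.08,-24,-1,-0.08,0,-0.08,-32,-1,-0.08,0,-0.08,-40,-1,-0.08,0,-0.08,-48,-1,-0.08,0,-0.08,-56,-1,-0.08,0,-0.08,-64,-1,-0.08,0,-0.08,-72]
}}

```text
time_s: 15.95
eef_pos: [587.0, -127.0, 211.1]
ee_rot: [0.423, 3.113, -0.005]
ft_force: [0.1, 0.9, -1.5]
grip_width: 25.2
```

>>> {"method": "apply_moves", "body": {
  "motion": [-1,0,0,0,-5,-1,0,0,0,-5,-1,0,0,0,-5]
}}

```text
time_s: 16.25
eef_pos: [587.3, -127.1, 212.2]
ee_rot: [0.289, 3.127, -0.006]
ft_force: [0.9, -0.5, 0.4]
grip_width: 25.1
```

Run:
```python
from h import *; from workcell import manip,eyes
st=manip.get_state()
d=eyes.read_camera("side"); cv2.imwrite("pics/s9.png",zoom(d["frame"],220,140,400,270,4.4)); pickle.dump((d,st),open("s9.pkl","wb"))
totool(st,tcp_for_tip(-75,45),92.2)
```

```text
pos [ 587.3 -127.1  212.2] yaw 169.4 tilt 0.25 shift_mm [20.4 78.8 84.4] turn 77.2 q [-0.4   0.51  1.51 -0.    1.13 -1.78] F [ 0.87 -0.49  0.39] w 25.1 t 16.25
```

View pics/s9.png

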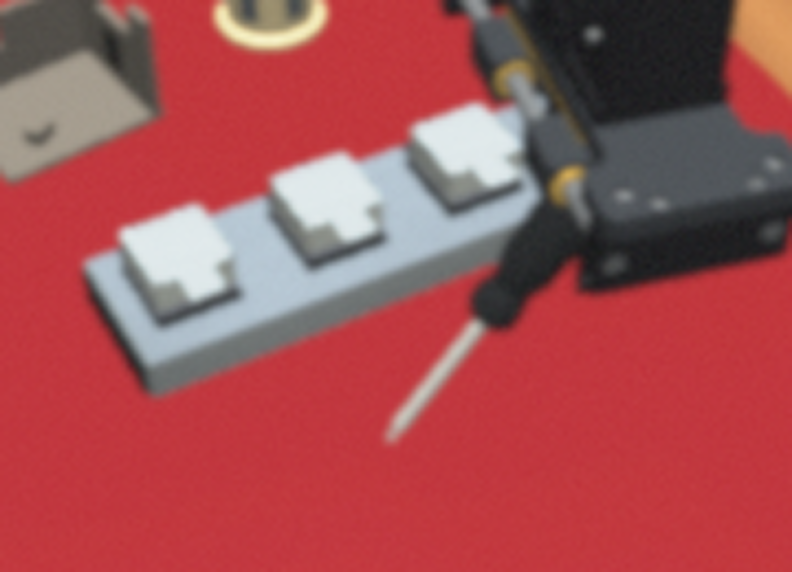

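Run:
```python
from h import *
d,st=load("s9.pkl")
for p in((388,440),(480,325)): tipplane(d,220+p[0]/4.4,140+p[1]/4.4,st["eef_pos"],169.4)
P=cloud(d); 
for p in((400,425),(440,375),(470,336)):
    u,v=int(220+p[0]/4.4),int(140+p[1]/4.4); print(P[v-1:v+2,u-1:u+2].reshape(-1,3).round(0).tolist())
```

```text
X [ 506.3 -112.   118. ] rel grasp along x 82.4 z -113.2 len 140.0 lean 36.1
X [ 545.6 -119.3  179.3] rel grasp along x 42.4 z -52.0 len 67.1 lean 39.2
[[508.0, -112.0, 133.0], [509.0, -115.0, 135.0], [510.0, -116.0, 136.0], [508.0, -113.0, 130.0], [508.0, -116.0, 134.0], [509.0, -118.0, 134.0], [506.0, -116.0, 132.0], [508.0, -117.0, 132.0], [509.0, -118.0, 131.0]]
[[526.0, -117.0, 159.0], [528.0, -117.0, 158.0], [529.0, -121.0, 162.0], [525.0, -119.0, 158.0], [527.0, -120.0, 158.0], [597.0, 2.0, 1.0], [525.0, -119.0, 156.0], [595.0, 3.0, -2.0], [597.0, 1.0, -1.0]]
[[538.0, -117.0, 178.0], [539.0, -120.0, 180.0], [540.0, -122.0, 182.0], [537.0, -120.0, 179.0], [538.0, -121.0, 179.0], [540.0, -122.0, 179.0], [536.0, -121.0, 177.0], [539.0, -121.0, 176.0], [540.0, -123.0, 177.0]]
```

```bash
sed -i 's/off=(81,101.5)/off=(82,112.5)/' h.py
python3 - <<'E'
from h import *; from workcell import manip
t=tcp_for_tip(-75,30); print(t)
totool(manip.get_state(),t,92.2)
E
```

```text
[581.8445 -47.2901 123.5   ]
pos [ 587.2 -127.1  211.9] yaw 169.4 tilt 0.23 shift_mm [20.  77.8 88.1] turn 77.2 q [-0.4   0.51  1.51 -0.    1.13 -1.78] F [-0.46  0.6  -1.15] w 24.8 t 16.3
```

>>> {"method": "apply_moves", "body": {
  "motion": [-1,0,0,0,8.5,-1,0,0,0,17,-1,0,0,0,25.5,-1,0,0,0,34,-1,0,0,0,42.5,-1,0.004,0.015,0,51,-1,0.008,0.03,0,59.5,-1,0.012,0.045,0,68,-1,0.016,0.062,0,76.5,-1,0.02,0.078,0,77.2]
}}

```text
time_s: 17.3
eef_pos: [581.8, -46.1, 211.8]
ee_rot: [2.18, 2.257, -0.003]
ft_force: [0.3, 0.3, -0.9]
grip_width: 25.2
```

>>> {"method": "apply_moves", "body": {
  "motion": [-1,0,0,0.03,0,-1,0,0,0.06,0,-1,0,0,0.088,0,-1,0,0,0.095,0,-1,0,0,0.1,0,-1,0,0,0.1,0,-1,0,0,0.1,0]
}}

```text
time_s: 18.0
eef_pos: [583.0, -46.8, 113.1]
ee_rot: [2.179, 2.255, -0.001]
ft_force: [0.4, -0.3, -1.0]
grip_width: 25.4
```

Run:
```python
from h import *; from workcell import manip
totool(manip.get_state(),tcp_for_tip(-75,4),92.2)
```

```text
pos [583.  -46.8 113.1] yaw 92.0 tilt 0.34 shift_mm [-0.3 -1.2 15.6] turn -0.2 q [-0.27  0.62  1.63 -0.    0.89 -0.3 ] F [ 0.43 -0.25 -0.97] w 25.4 t 18.0
```

Next, a light touch of the tip on the cloth to calibrate its height. I expect contact near TCP z≈93.5.

>>> {"method": "apply_moves", "body": {
  "motion": [-1,0,0,0.008,0,-1,0,0,0.013,0,-1,0,0,0.013,0]
}}

```text
time_s: 18.3
eef_pos: [582.5, -46.8, 99.6]
ee_rot: [2.179, 2.256, -0.002]
ft_force: [-0.2, -0.6, -1.4]
grip_width: 25.1
```

>>> {"method": "apply_moves", "body": {
  "motion": [-1,0,0,0.0015,0,-1,0,0,0.0015,0]
}}

```text
time_s: 18.5
eef_pos: [582.4, -46.7, 97.9]
ee_rot: [2.18, 2.256, -0.002]
ft_force: [0.3, -0.3, -1.4]
grip_width: 25.0
```

>>> {"method": "apply_moves", "body": {
  "motion": [-1,0,0,0.0015,0,-1,0,0,0.0015,0]
}}

```text
time_s: 18.7
eef_pos: [582.2, -46.7, 96.2]
ee_rot: [2.18, 2.256, -0.003]
ft_force: [0.0, -0.1, -0.3]
grip_width: 24.8
```

>>> {"method": "apply_moves", "body": {
  "motion": [-1,0,0,0.0015,0,-1,0,0,0.0015,0]
}}

```text
time_s: 18.9
eef_pos: [582.1, -46.7, 94.6]
ee_rot: [2.18, 2.257, -0.003]
ft_force: [0.2, 0.0, -0.7]
grip_width: 25.0
```

>>> {"method": "apply_moves", "body": {
  "motion": [-1,0,0,0.0015,0,-1,0,0,0.0015,0]
}}

```text
time_s: 19.1
eef_pos: [582.0, -46.7, 92.8]
ee_rot: [2.18, 2.257, -0.003]
ft_force: [-0.3, 0.2, -1.6]
grip_width: 25.0
```

>>> {"method": "apply_moves", "body": {
  "motion": [-1,0,0,0.0015,0,-1,0,0,0.0015,0]
}}

```text
time_s: 19.3
eef_pos: [581.8, -46.6, 91.1]
ee_rot: [2.181, 2.257, -0.004]
ft_force: [0.8, 1.3, -0.8]
grip_width: 24.9
```

>>> {"method": "apply_moves", "body": {
  "motion": [-1,0,0,0.0015,0,-1,0,0,0.0015,0]
}}

```text
time_s: 19.5
eef_pos: [581.6, -46.6, 89.4]
ee_rot: [2.181, 2.258, -0.004]
ft_force: [-0.8, 0.4, -0.3]
grip_width: 25.4
```

>>> {"method": "apply_moves", "body": {
  "motion": [-1,0,0,0.0015,0,-1,0,0,0.0015,0]
}}

```text
time_s: 19.7
eef_pos: [581.7, -46.7, 87.8]
ee_rot: [2.181, 2.257, -0.004]
ft_force: [0.3, -0.7, 0.4]
grip_width: 25.0
```

>>> {"method": "apply_moves", "body": {
  "motion": [-1,0,0,0.0015,0,-1,0,0,0.0015,0]
}}

```text
time_s: 19.9
eef_pos: [582.1, -47.2, 86.7]
ee_rot: [2.18, 2.257, -0.004]
ft_force: [-0.8, -0.5, 3.5]
grip_width: 25.3
```

Run:
```python
from h import *; from workcell import manip,eyes
st=manip.get_state()
totool(st,tcp_for_tip(-75,4),92.2)
d=eyes.read_camera("side"); cv2.imwrite("pics/s10.png",zoom(d["frame"],250,100,410,230,5))
```

```text
pos [582.1 -47.2  86.7] yaw 92.0 tilt 0.27 shift_mm [ -0.2  -0.2 -10.8] turn -0.2 q [-0.27  0.66  1.65 -0.01  0.83 -0.3 ] F [-0.82 -0.48  3.55] w 25.3 t 19.9
```

View pics/s10.png

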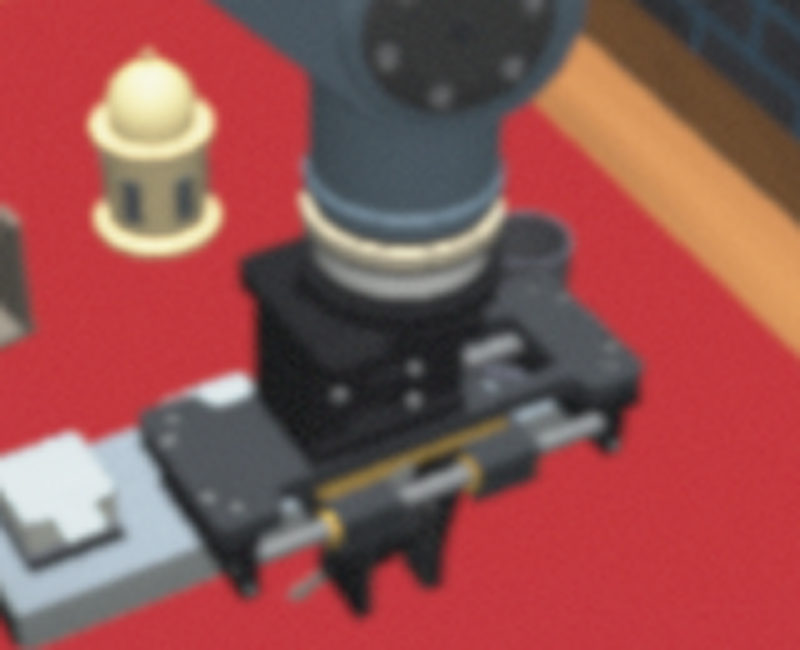

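Run:
```python
from h import *; from workcell import manip
d,st=load("s9.pkl")
X=pt(d,220+388/4.4,140+440/4.4,124.7); a=np.radians(169.4); v=X-st["eef_pos"]; print(X.round(1),v@[np.cos(a),np.sin(a),0],v@[np.sin(a),-np.cos(a),0])
X=pt(d,250+292/5,100+595/5,0.5); a=np.radians(92); v=X-[582.1,-47.2,86.7]; print(X.round(1),v@[np.cos(a),np.sin(a),0],v@[np.sin(a),-np.cos(a),0])
cv2.imwrite("pics/s10z.png",zoom(cv2.imread("pics/s10.png"),240,520,380,640,5))
```

```text
[ 503.8 -116.9  124.7] 83.92242965433934 -5.321827601099449
[5.794e+02 3.370e+01 5.000e-01] 80.93998054135609 0.11442112129662642
```

View pics/s10z.png

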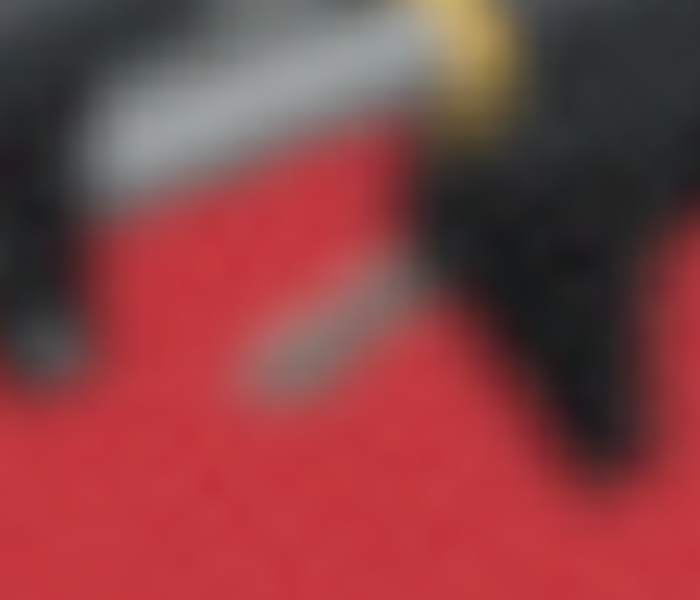

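```bash
sed -i 's/off=(82,112.5)/off=(82,106.5)/' h.py
python3 - <<'E'
from h import *; from workcell import manip
st=manip.get_state()
totool(st,tcp_for_tip(-60,38),92.2)
totool(st,tcp_for_tip(-34,38),92.2)
E
```

```text
pos [582.  -47.1  86.8] yaw 92.0 tilt 0.26 shift_mm [ 14.6  -0.2 -38.8] turn -0.2 q [-0.27  0.66  1.65 -0.01  0.83 -0.3 ] F [-0.71 -0.99  2.57] w 24.6 t 19.95
pos [582.  -47.1  86.8] yaw 92.0 tilt 0.26 shift_mm [ 40.6  -0.3 -38.9] turn -0.2 q [-0.27  0.66  1.65 -0.01  0.83 -0.3 ] F [-0.71 -0.99  2.57] w 24.6 t 19.95
```

>>> {"method": "apply_moves", "body": {
  "motion": [-1,0,0,-0.02,0,-1,0,0,-0.039,0,-1,0.006,0,-0.039,0,-1,0.012,0,-0.039,0,-1,0.015,0,-0.039,0,-1,0.015,0,-0.039,0]
}}

```text
time_s: 20.55
eef_pos: [580.5, -30.9, 124.5]
ee_rot: [2.181, 2.26, -0.006]
ft_force: [-0.4, 0.3, -1.2]
grip_width: 25.2
```

Run:
```python
from h import *; from workcell import manip
st=manip.get_state()
totool(st,tcp_for_tip(-34,38),92.2)
```

```text
pos [580.5 -30.9 124.5] yaw 92.0 tilt 0.22 shift_mm [24.6  0.7 -1.1] turn -0.2 q [-0.24  0.6   1.63 -0.    0.91 -0.28] F [-0.38  0.31 -1.21] w 25.2 t 20.55
```

>>> {"method": "apply_moves", "body": {
  "motion": [-1,0.006,0.0005,0,0,-1,0.012,0.0005,-0.0005,0,-1,0.018,0.0005,-0.001,0,-1,0.0235,0.0005,-0.001,0,-1,0.0235,0.0005,-0.001,0]
}}

```text
time_s: 21.05
eef_pos: [580.0, -6.4, 125.5]
ee_rot: [2.18, 2.261, -0.006]
ft_force: [1.1, -0.0, -1.2]
grip_width: 25.3
```

Run:
```python
from h import *; from workcell import manip,eyes
st=manip.get_state()
totool(st,tcp_for_tip(-34,38),92.2)
d=eyes.read_camera("side"); cv2.imwrite("pics/s11.png",zoom(d["frame"],230,100,410,230,4.4))
d=eyes.read_camera("top"); cv2.imwrite("pics/t11.png",zoom(d["frame"],250,110,390,260,5))
```

```text
pos [580.   -6.4 125.5] yaw 92.1 tilt 0.21 shift_mm [ 0.1  0.3 -0. ] turn -0.1 q [-0.2   0.6   1.63 -0.    0.91 -0.24] F [ 1.12 -0.05 -1.22] w 25.3 t 21.05
```

View pics/s11.png

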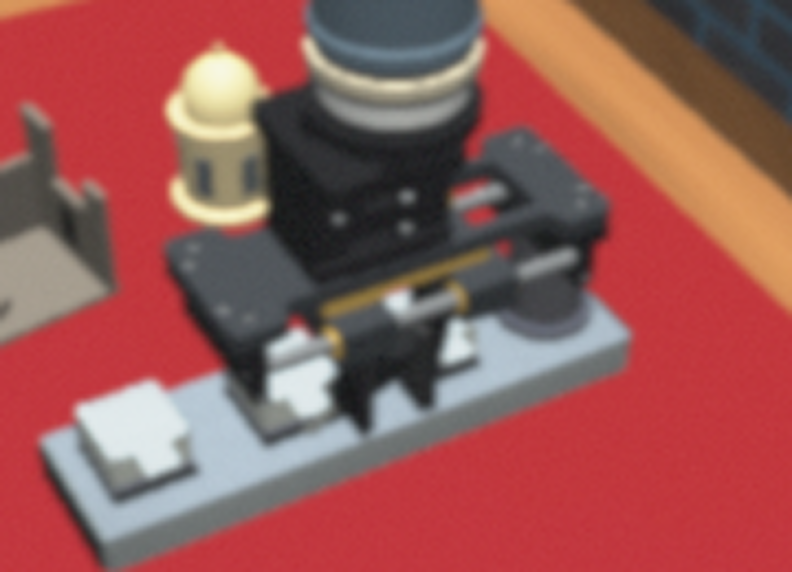

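View pics/t11.png

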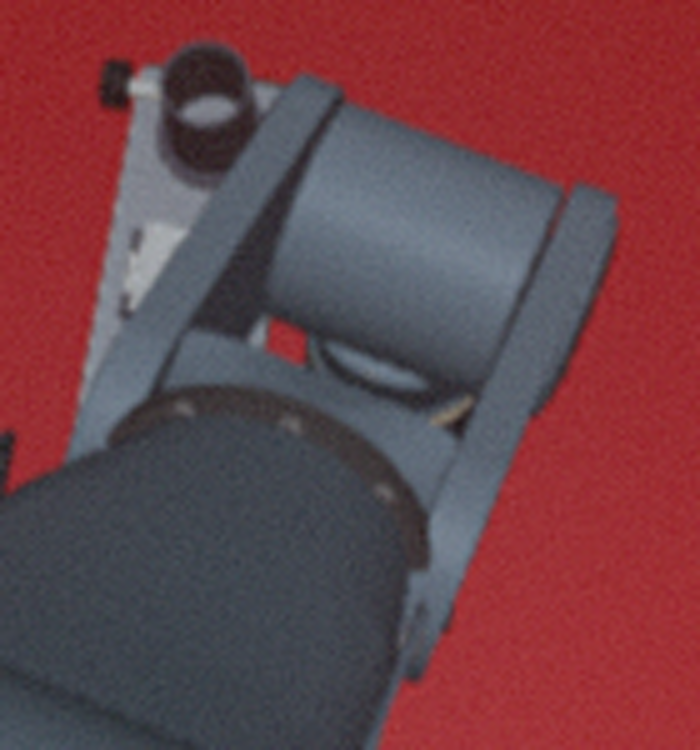

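>>> {"method": "apply_moves", "body": {
  "motion": [-1,0,0,-0.006,0,-1,0,0,-0.012,0,-1,0.001,0,-0.018,0,-1,0.003,0,-0.025,0,-1,0.005,0,-0.031,0,-1,0.008,0,-0.036,0,-1,0.01,0,-0.0405,0,-1,0.0135,0,-0.045,0,-1,0.017,0,-0.049,0,-1,0.017,0,-0.049,0]
}}

```text
time_s: 22.15
eef_pos: [579.8, 10.4, 175.0]
ee_rot: [2.178, 2.26, -0.005]
ft_force: [-0.4, -1.0, -0.1]
grip_width: 24.8
```

Run:
```python
from h import *; from workcell import manip,eyes
st=manip.get_state()
totool(st,tcp_for_tip(-17,87),92.2);totool(st,tcp_for_tip(33,104.5),92.2)
d=eyes.read_camera("side"); cv2.imwrite("pics/s12.png",zoom(d["frame"],230,80,410,230,4.4))
```

```text
pos [579.8  10.4 175. ] yaw 92.1 tilt 0.24 shift_mm [ 0.3 -0.2  0.5] turn -0.1 q [-0.17  0.53  1.6  -0.    1.02 -0.21] F [-0.43 -1.04 -0.08] w 24.8 t 22.15
pos [579.8  10.4 175. ] yaw 92.1 tilt 0.24 shift_mm [ 50.2  -0.3 -17.2] turn -0.1 q [-0.17  0.53  1.6  -0.    1.02 -0.21] F [-0.43 -1.04 -0.08] w 24.8 t 22.15
```

View pics/s12.png

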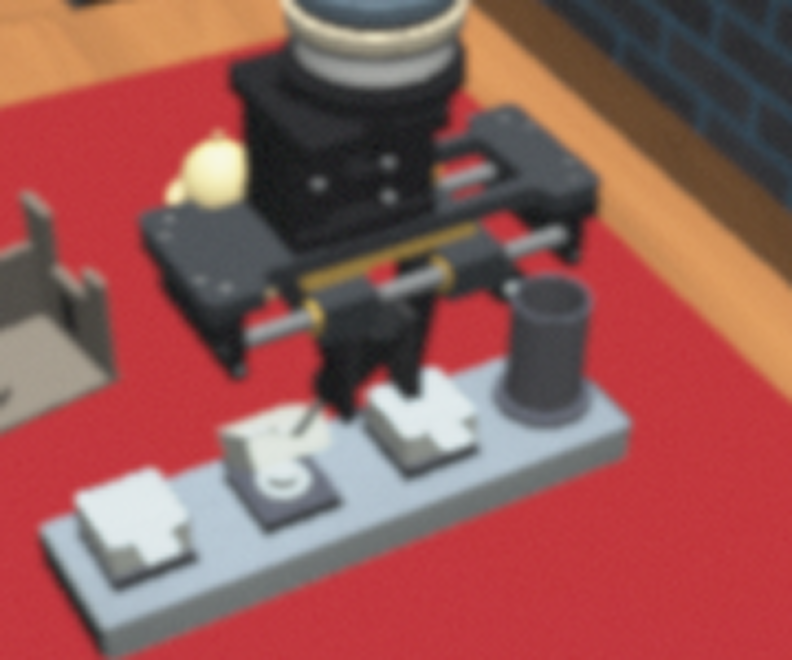

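The middle cap is about 40° open with the blade at (300,430) under its tab; the near and far caps are shut. I'll continue along the arc.

>>> {"method": "apply_moves", "body": {
  "motion": [-1,0.0045,0,-0.004,0,-1,0.009,0,-0.007,0,-1,0.0135,0,-0.0095,0,-1,0.018,0,-0.012,0,-1,0.023,0,-0.014,0,-1,0.028,0,-0.0155,0,-1,0.034,0,-0.0165,0,-1,0.039,0,-0.017,0,-1,0.044,0,-0.0172,0,-1,0.048,0,-0.0172,0]
}}

```text
time_s: 23.2
eef_pos: [578.0, 58.7, 191.7]
ee_rot: [2.178, 2.26, -0.006]
ft_force: [0.5, -0.5, -1.2]
grip_width: 24.9
```

>>> {"method": "apply_moves", "body": {
  "motion": [-1,0,0,0,0,-1,0,0,0,0,-1,0,0,0,0]
}}

```text
time_s: 23.5
eef_pos: [578.0, 58.5, 191.7]
ee_rot: [2.178, 2.26, -0.006]
ft_force: [-0.1, 0.1, -1.8]
grip_width: 25.4
```

Run:
```python
from h import *; from workcell import manip,eyes
st=manip.get_state()
totool(st,tcp_for_tip(33,104.5),92.2)
d=eyes.read_camera("side"); cv2.imwrite("pics/s13.png",zoom(d["frame"],230,80,410,230,4.4)); pickle.dump((d,st),open("s13.pkl","wb"))
e=eyes.read_camera("top"); cv2.imwrite("pics/t13.png",e["frame"])
```

```text
pos [578.   58.5 191.7] yaw 92.1 tilt 0.25 shift_mm [ 2.1 -0.2 -0.4] turn -0.1 q [-0.09  0.51  1.58 -0.01  1.06 -0.12] F [-0.08  0.08 -1.81] w 25.4 t 23.5
```

View pics/s13.png

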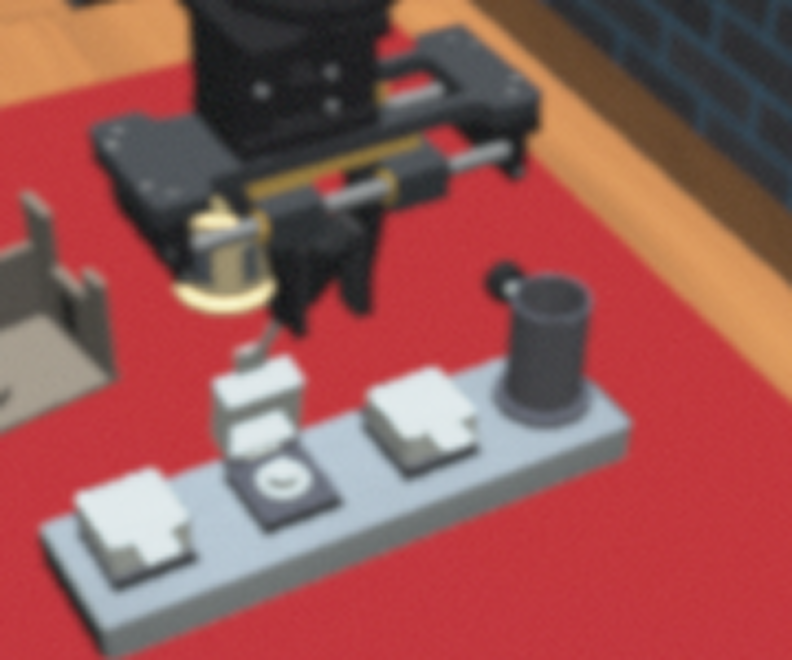

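View pics/t13.png

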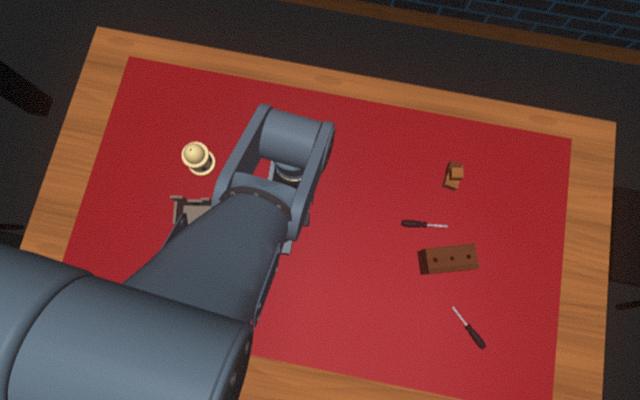

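Run:
```python
from h import *
d,st=load("s13.pkl")
im=zoom(d["frame"],270,140,320,200,11)
h=np.array([27,42.5]); FY=np.array([FX[1],-FX[0]])  # along +x world
for thd,col in((65,(255,0,0)),(78,(0,255,0)),(90,(0,0,255))):
    th=np.radians(thd);n=np.array([np.sin(th),np.cos(th)]);o=np.array([-np.cos(th),np.sin(th)])
    for w in(-10,10):
      for r in (50,69):
        p=h+16.5*n+r*o; X=np.r_[C+FX*p[0]+FY*w,p[1]]; u=proj(d,X); cv2.circle(im,(int((u[0]-270+.5)*11),int((u[1]-140+.5)*11)),4,col,-1)
    for w in(-23,23):
        p=h+(-2.5)*n+50*o; X=np.r_[C+FX*p[0]+FY*w,p[1]]; u=proj(d,X); cv2.circle(im,(int((u[0]-270+.5)*11),int((u[1]-140+.5)*11)),4,col,1)
cv2.imwrite("pics/s13z.png",im[:600])
```

```text
(no output)
```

View pics/s13z.png

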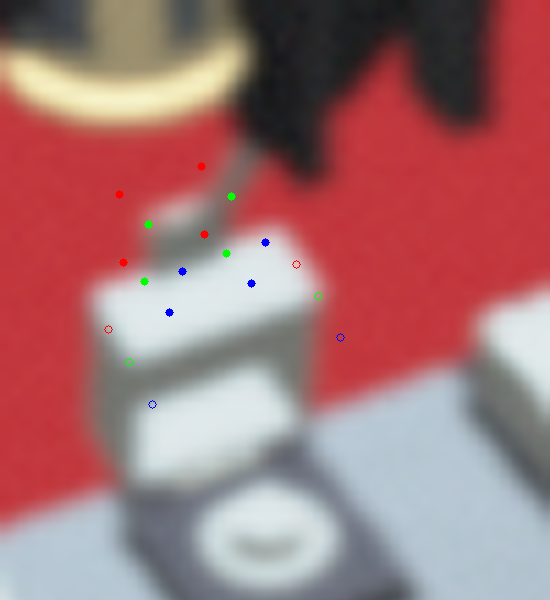

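The tab and cap edges match the 78° (1.36 rad) overlay. The blade sits behind the tab, the state is steady, and both other caps are shut. Handing in.

Run:
```python
from workcell import manip
print(manip.job_done()); print(manip.get_state()["time_s"])
```

```text
the job is handed in; nothing more can be done
None
the job is handed in; nothing more can be done
```

The loose bolt is the middle one. Its cap is held open at about 78° (1.36 rad) by the screwdriver in the gripper, and the job was handed in at about 23.6 s.

- **Finding the bolt:** I took the large screwdriver from the stand and tapped the near cap, which stayed hard at 8 N. The middle cap gave 4 mm under about 1–3 N before its stop. I did not tap the far cap, since the middle one had already been found.
- **Leaning the blade:** The gripper cannot tilt, so I pushed the shaft against the stand's edge until the screwdriver leaned in the jaws. I then slid the blade under the middle tab and lifted it along an arc.
- **Last checks:** The side picture matches 78°, with the blade behind the tab and the near and far caps shut. The tower and crates look unmoved; the ruin is half hidden by the arm in the last pictures, but the visible part looks as before. The force readings stayed near their unloaded values, and nothing has fallen off the table.

**Disagreements and side effects:**
- **Tip height:** The camera estimate was about 6 mm off, so I corrected it by touching the tip lightly on the cloth.
- **Small screwdrivers:** The two unlisted ones, standing upright at the start, are now lying on the table. I did not see the arm touch them, but I cannot rule it out.

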